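# Tip the thread spool out of the two-bay caddy

## Task

The small plywood caddy carries a thread spool in one bay and a small white dropper bottle in the other. Lift the caddy by its handle bar, tip it so that the spool rolls out into the deep pale card tray while the dropper bottle stays in its bay, and then stand the caddy upright on the bench again.

Things in the scene. Friction and masses are not known exactly. Their poses are not given: they have to be found in the camera images.
- caddy_handle (a point): Mid handle bar (58 mm along x, 14 thick along y, 26 high; z up) of a loose 0.3 kg plywood caddy, 105 mm over its 58x80 mm foot. Bays at +y and -y of a 10 mm divider under the bar, 50 mm wide in x. Bay floors rise outward at 18 degrees from 99 mm below here at the divider to open lipless ends 62 mm out in y, 81 mm below here; a bay's part rolls out if it is tilted more than that.
- spool_center (a point): Centre of the thread spool (dark thread, two pale flanges, 30 mm across, 40 mm long, 0.03 kg) lying in one bay, at +y or -y, against the divider; its axis (z here) is along the handle bar and it rolls freely. The other spool, standing on the bench, is not part of the job.
- dropper_center (a point): Centre of the white dropper bottle (26 mm across, 44 mm long, narrower cap, 0.03 kg) lying in the other bay against the divider, its axis (z here) along the handle bar. It leans on the divider when the caddy is tipped to the spool's side.
- card_tray: Deep open pale card tray, loose, 0.25 kg, outside 126 mm along its x, 98 mm along its y and 55 mm high; inside 108 x 76 mm, floor 3 mm thick. Origin at the centre of its underside, z up. A lower black plastic tray nearby is not part of the job.

How it is judged:
On the way, in this order (a step that is already met when the one before it is completed fails the run):
1. the caddy is lifted off the bench with the spool still in it (height (world z) of caddy_handle above 0.13 m and distance between spool_center and caddy_handle below 0.11 m and angle between caddy_handle's own z axis and vertical below 0.3 rad), for 0.1 s.
2. the caddy is tipped by more than 17 degrees at the card tray (angle between caddy_handle's own z axis and vertical above 0.3 rad and height (world z) of caddy_handle above 0.13 m and horizontal distance between caddy_handle and card_tray below 0.2 m), for 0.1 s.
At the end, for the whole second after the job is handed in: The spool lies inside the card tray, which stands flat on the bench; the caddy stands upright on the bench (within 7 degrees, handle height within 10 mm of where it was) with the dropper bottle still in its bay (its centre within 100 mm of the handle's centre) (x of spool_center in the frame of card_tray between -0.055 and 0.055 m and y of spool_center in the frame of card_tray between -0.04 and 0.04 m and z of spool_center in the frame of card_tray between 0 and 0.045 m and angle between card_tray's own z axis and vertical below 0.1 rad and height (world z) of card_tray between -0.01 and 0.01 m and distance between dropper_center and caddy_handle below 0.1 m and angle between caddy_handle's own z axis and vertical below 0.12 rad and height (world z) of caddy_handle between 0.095 and 0.115 m); the robot touches nothing.
It fails at once if the dropper bottle leaves the caddy (distance between dropper_center and caddy_handle above 0.12 m).
It also fails if it takes over 64 s, if anything falls off the work surface, if the arm or the gripper's body presses on something with over 40 N, if the wrist force passes 120 N, or if a joint passes its speed limit or range.

## Robot

A 6-joint arm with a two-finger parallel gripper is mounted at the origin on a cart in front of the work surface, level with it; the furniture and walls round the work are solid. World frame = base frame: x ahead of the robot, y to its left, z up, the work surface at z = 0. Lengths are in m, angles in rad, forces in N, time in s.
With the tool pointing down it reaches from about 0.35 to 0.975 m from the base axis. Payload 7.1 kg.
Tool frame: the origin (TCP) lies between the finger pads; the fingertips stand 8 mm ahead of it and the grasp point (between the pads) lies 11 mm behind it; z points along the fingers, y is the line along which they close (so a half turn about z gives the same grasp; the last joint's range is limited). The gripper opens to 88 mm and grips with 3 to 60 N. Pads are 20 mm wide; open, the fingers measure 115 mm over their backs; the gripper's body (75 mm by 178 mm) begins 61 mm behind the grasp point.
Start: joints at [-1.352, 0.423, 1.63, -0, 1.089, -0.019], TCP at [0.147, -0.607, 0.231] pointing down, gripper open.
Joint ranges: [-3, 3], [-0.9, 2.11], [0.09, 2.58], [-1.31, 4.45], [0.11, 2.69], [-2.54, 2.54]. Speed limits (rad/s): [2.39, 2.39, 3.01, 3.14, 3.14, 3.14].

## Interface

Orientations are given as a rotation vector (axis times angle).
In Python, from plant import * gives the robot as it stands.
- The arm moves only by the tool move_arm, never from a script. Its argument "commands" is a list of rows, each an object of numbers: "tx", "ty", "tz": the shift along the tool's x, y, z in mm; "twist": the turn about the tool's z in rad. A call has 1 to 10 rows; each row is the pose to reach, as a shift and turn from the pose commanded when the call began, along the tool's axes at that moment; what a row does not reach only later rows make up. A row lasts 1/12 s, in which the tool goes at most 41.7 mm and 7.16 degrees, less where a joint would pass 70% of its speed; a pose out of reach is approached as far as the arm can. A call with a gripper value outside its range is refused whole. "jaw" is the closure in counts, from 0 (fully open) to 255 (shut), set as the call begins (left out, the last holds). The fingers move at their own pace and stop on an object; "squeeze" is the grip in N (left out, the last holds). Time passes only in rows, so rows that repeat a pose let the fingers close. It gives the time, the measured TCP pose, the force, the opening and the grip force at its end, in the units of the state.
- state(): the state, without advancing time (a new reading comes with each control period).
- capture(name): name is "scene" or "top"; returns a dict with "img" (384x512x3 uint8, red, green, blue), "z_map" (384x512 float32, m along the optical axis (not along the pixel's ray), 0 where there is no reading), "vfov" (degrees; the focal length in pixels is half the picture's height over the tangent of half this angle, whatever the lens; pixels are square), "cx", "cy" (the principal point, pixels), "k1" (the pictures are not rectified: a ray, as slopes to the right and down, at radius r is drawn at 1 + k1 r^2 times it, then the intrinsics apply), "rvec" (rotation vector, rad) and "tvec" (3), from world to camera coordinates, as OpenCV has them. Camera axes: x right, y down, z forward; pixel columns grow to the right and rows downward; lengths in m; the calibration is good to about 2 mm. A picture is of the moment at which its call begins.
- close_job(): hands the job in; it is judged then, once.
The state is a dict: "time": time; "joint_pos": joint angles; "dq": joint speeds; "tau": joint torques, N m; "tcp_pos": TCP position; "orientation": TCP orientation; "ft_force": force on the tool from outside, world axes, zero at the start; "ft_torque": the same for the moment, N m; "gripper_width": finger opening in m; "grip_force": force on a finger pad.
Only numpy, scipy, OpenCV 4.12 (cv2) and the standard library are available. Lean on these libraries where they do the work, as an engineer would, in place of code of your own. Each camera call takes 0.05 s, during which the arm holds its last target. There are 200 camera calls.

## Working session

There is one attempt and no reset: what is moved stays moved. The work goes in short steps, Python scripts to look and compute and a tool call to move; the robot and the scene stay as the last step left them, time stands still between calls to the robot, and variables do not carry over. Pictures are saved under pics/ and viewed, at most 10 in all, crops included, and the job is handed in when it is done.

Besides the shell and the picture viewer there is one more tool, called after ">>>" as name([rows], argument=value, ...), one row to a line, values as JSON. move_arm: Moves the arm, as the interface text tells. Its arguments: {"type":"object","properties":{"commands":{"type":"array"},"jaw":{"type":"number"},"squeeze":{"type":"number"}},"required":["commands"]}

```bash
ls; mkdir -p pics
cat > h.py <<'E'
from plant import *
import numpy as np, cv2
from scipy.spatial.transform import Rotation as R
def cloud(c):
    h,w=c["img"].shape[:2]; f=h/2/np.tan(np.radians(c["vfov"])/2)
    v,u=np.mgrid[0:h,0:w]; x=(u-c["cx"])/f; y=(v-c["cy"])/f
    xs,ys=x.copy(),y.copy()
    for _ in range(10):
        s=1+c["k1"]*(xs**2+ys**2); xs,ys=x/s,y/s
    z=c["z_map"]; P=np.stack([xs*z,ys*z,z],-1)
    Rm=R.from_rotvec(np.ravel(c["rvec"])).as_matrix()
    W=(P-np.ravel(c["tvec"]))@Rm
    W[z<=0]=np.nan
    return W
def save(c,n): cv2.imwrite("pics/"+n,cv2.cvtColor(c["img"],cv2.COLOR_RGB2BGR))
E
python3 - <<'E'
from h import *
for n in("scene","top"):
    c=capture(n); save(c,n+"0.png"); print(n,c["vfov"],c["k1"],c["tvec"],c["rvec"]); np.save(n+"0.npy",cloud(c))
print(state())
E
```

```text
pics
scene 43.85995846401937 -0.06769076948475444 [-0.0542429  -0.41575831  1.43575605] [ 1.9247054   1.86536413 -0.57177145]
top 43.41653343803153 -0.18089757668056086 [0.03539128 0.53026138 1.32604806] [ 2.13636969 -2.18291954  0.14100284]
{'time': 0.1, 'joint_pos': array([-1.35197129e+00,  4.23764027e-01,  1.63063152e+00, -1.76316035e-05,
        1.08862712e+00, -1.89690161e-02]), 'dq': array([ 0.00134259, -0.00117558, -0.00059016,  0.00013572, -0.00113119,
        0.00055924]), 'tau': array([ 7.28945743e-04, -5.45612419e+01, -2.74325269e+01,  6.45769620e-02,
        1.88031374e-02, -3.57299803e-05]), 'tcp_pos': array([ 0.14715212, -0.60690074,  0.22997263]), 'orientation': array([-3.11800040e+00, -3.72490750e-01,  2.48386251e-04]), 'ft_force': array([-0.0989525 ,  0.16979459,  0.0049587 ]), 'ft_torque': array([ 0.02788705, -0.00700942,  0.01149746]), 'grip_force': 0.0, 'gripper_width': 0.08807463348716027}
```

View pics/scene0.png

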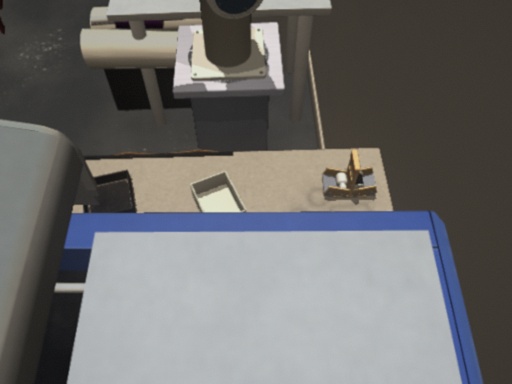

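View pics/top0.png

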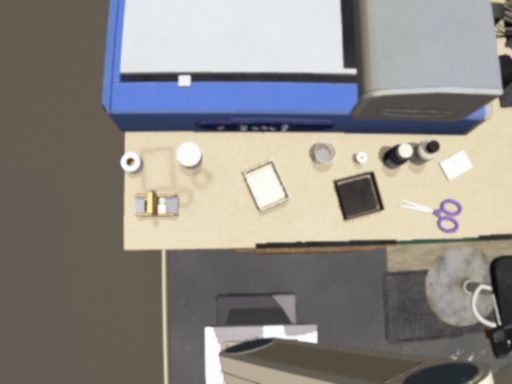

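The scene view shows the caddy at about (349,182), the pale tray at (217,197) and a blue machine overhanging behind. In the top view the caddy is at (157,204), with the bottle (white) right of the handle and the dark spool left of it. The pale tray is at (265,186).

Run:
```python
from h import *
W=np.load("top0.npy"); im=cv2.imread("pics/top0.png")
cv2.imwrite("pics/crop.png",np.hstack([cv2.resize(im[175:235,115:200],None,fx=5,fy=5),cv2.resize(cv2.imread("pics/scene0.png")[145:205,315:390],None,fx=5,fy=5)]))
S=np.load("scene0.npy")
for nm,C in(("top",W),("scene",S)):
    m=(C[...,2]>.085)&(C[...,2]<.12)&(C[...,1]>.2)&(C[...,0]<.6)
    p=C[m]; print(nm,len(p),p.min(0),p.max(0),np.median(p,0)); print(cv2.minAreaRect(p[:,:2].astype(np.float32)*1000))
# tray rim
c=W[186,265]; print("tray floor",c)
for nm,C in(("top",W),("scene",S)):
    m=(C[...,2]>.048)&(C[...,2]<.065)&(np.hypot(C[...,0]-c[0],C[...,1]-c[1])<.1)
    p=C[m]; print("rim",len(p),cv2.minAreaRect(p[:,:2].astype(np.float32)*1000))
# heights of things around
for uv in [(131,161),(189,155),(144,205),(163,205),(175,205),(152,205),(240,125),(160,120),(170,180),(323,153),(361,157),(398,155)]: print(uv,W[uv[1],uv[0]].round(3))
```

```text
top 955 [0.00922322 0.28422171 0.08504541] [0.59950264 0.42503572 0.11999557] [0.34904691 0.42167454 0.10422228]
((304.0167236328125, 355.1661376953125), (139.93597412109375, 590.2655639648438), 89.70278930664062)
scene 1421 [-0.13198861  0.28340399  0.08500203] [0.59986927 0.42550973 0.11998694] [0.38180494 0.42169914 0.10441193]
((233.69552612304688, 354.5643005371094), (140.33346557617188, 731.8597412109375), 89.79368591308594)
tray floor [ 0.54781737 -0.02053225  0.0013334 ]
rim 163 ((546.0720825195312, -21.681678771972656), (120.84124755859375, 90.45140838623047), 22.778228759765625)
rim 216 ((545.2177124023438, -23.217628479003906), (122.631591796875, 88.84352111816406), 22.4508113861084)
(131, 161) [0.628 0.368 0.012]
(189, 155) [0.629 0.19  0.074]
(144, 205) [0.497 0.324 0.032]
(163, 205) [0.495 0.269 0.037]
(175, 205) [0.496 0.237 0.024]
(152, 205) [0.488 0.285 0.113]
(240, 125) [0.683 0.046 0.178]
(160, 120) [0.698 0.251 0.193]
(170, 180) [0.571 0.255 0.003]
(323, 153) [ 0.643 -0.194 -0.004]
(361, 157) [ 0.623 -0.3    0.026]
(398, 155) [ 0.609 -0.38   0.12 ]
```

View pics/crop.png

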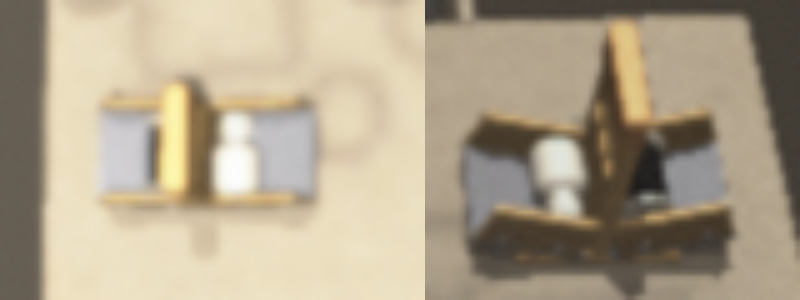

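The crop confirms it: the white bottle sits on the -y side of the divider and the dark spool on the +y side. The tool cannot be tilted. So I plan to brace the tray against the blue machine, hold the bar by its ends as a pivot, and tip the caddy by pushing its foot against the tray rim.

Run:
```python
from h import *
W=np.load("top0.npy");S=np.load("scene0.npy")
for nm,C in(("top",W),("scene",S)):
    d=(np.abs(C[...,0]-.49)<.1)&(C[...,1]>.2)&(C[...,1]<.37)
    m=(C[...,2]>.108)&(C[...,2]<.125)&d
    p=C[m]; print(nm,len(p),np.median(p,0).round(4),cv2.minAreaRect(p[:,:2].astype(np.float32)*1000))
    m=(C[...,2]>.02)&(C[...,2]<.125)&d
    p=C[m]; print("whole",cv2.minAreaRect(p[:,:2].astype(np.float32)*1000), p[:,1].min(),p[:,1].max(),p[:,0].min(),p[:,0].max())
for u in (200,230,265,290,320): print(u,[tuple(W[v,u].round(3)[[0,2]]) for v in range(112,142,3)])
print(R.from_rotvec(state()["orientation"]).as_matrix().round(3))
m=(W[...,1]>.36)&(W[...,1]<.5)&(W[...,0]>.2)&(W[...,0]<.65);print("left",np.percentile(W[m][:,2],[0,5,50,95,100]).round(3))
```

```text
top 126 [0.4962 0.2912 0.1174] ((497.4284973144531, 291.34649658203125), (57.076507568359375, 14.632274627685547), 0.7810735702514648)
whole ((496.5524597167969, 290.4901123046875), (125.27369689941406, 59.050167083740234), 89.3202133178711) 0.2277957089594413 0.3531028827968609 0.46633389189017804 0.5259756954765609
scene 156 [0.5007 0.2897 0.1181] ((497.35870361328125, 291.2228088378906), (61.21868133544922, 15.617279052734375), 0.898647665977478)
whole ((497.2318420410156, 290.8515625), (126.52363586425781, 62.015926361083984), 88.47706604003906) 0.22719114150737968 0.3544190821349243 0.4667959647416058 0.5293562541186462
200 [(np.float64(0.701), np.float64(0.244)), (np.float64(0.7), np.float64(0.221)), (np.float64(0.696), np.float64(0.208)), (np.float64(0.692), np.float64(0.193)), (np.float64(0.686), np.float64(0.189)), (np.float64(0.686), np.float64(0.157)), (np.float64(0.69), np.float64(0.113)), (np.float64(0.71), np.float64(-0.001)), (np.float64(0.7), np.float64(0.003)), (np.float64(0.692), np.float64(-0.004))]
230 [(np.float64(0.7), np.float64(0.242)), (np.float64(0.696), np.
[... 961 characters left out ...]
np.float64(0.17)), (np.float64(0.678), np.float64(0.137)), (np.float64(0.704), np.float64(-0.002)), (np.float64(0.695), np.float64(-0.002)), (np.float64(0.686), np.float64(-0.002))]
320 [(np.float64(0.695), np.float64(0.244)), (np.float64(0.692), np.float64(0.227)), (np.float64(0.69), np.float64(0.21)), (np.float64(0.684), np.float64(0.201)), (np.float64(0.677), np.float64(0.198)), (np.float64(0.676), np.float64(0.171)), (np.float64(0.677), np.float64(0.136)), (np.float64(0.703), np.float64(-0.002)), (np.float64(0.694), np.float64(-0.001)), (np.float64(0.684), np.float64(-0.0))]
[[ 0.972  0.236 -0.   ]
 [ 0.236 -0.972  0.001]
 [ 0.    -0.001 -1.   ]]
left [-0.918 -0.371  0.417  0.653  0.696]
```

```bash
cat >> h.py <<'E'
def go(x,y,z,psi=None):
    """tool shift [mm] and twist to bring TCP to x,y,z with tool-y yaw psi (deg, mod 180)"""
    s=state(); M=R.from_rotvec(s["orientation"]).as_matrix()
    d=M.T@(np.array([x,y,z])-s["tcp_pos"])*1000
    p0=np.degrees(np.arctan2(M[1,1],M[0,1])); t=0
    if psi is not None: t=-np.radians(psi-p0)
    print("shift",d.round(1),"twist",round(t,3),"psi",round(p0,1),"tcp",s["tcp_pos"].round(4),"F",s["ft_force"].round(1),"w",round(s["gripper_width"],4),"t",s["time"])
E
python3 - <<'E'
from h import *
go(.45,-.2,.24); go(.497,.291,.2,0.8)
E
```

```text
shift [ 390.2 -324.1   -9.6] twist 0 psi -76.4 tcp [ 0.1472 -0.6069  0.23  ] F [-0.1  0.2  0. ] w 0.0881 t 0.1
shift [ 551.5 -790.2   31.1] twist -1.347 psi -76.4 tcp [ 0.1472 -0.6069  0.23  ] F [-0.1  0.2  0. ] w 0.0881 t 0.1
```

>>> move_arm([
  {"tx":390,"ty":-324,"tz":-10},
  {"tx":390,"ty":-324,"tz":-10},
  {"tx":390,"ty":-324,"tz":-10},
  {"tx":390,"ty":-324,"tz":-10},
  {"tx":390,"ty":-324,"tz":-10},
  {"tx":390,"ty":-324,"tz":-10},
  {"tx":390,"ty":-324,"tz":-10},
  {"tx":390,"ty":-324,"tz":-10},
  {"tx":390,"ty":-324,"tz":-10},
  {"tx":390,"ty":-324,"tz":-10},
], jaw=0)

```text
schema error: expected keys tx, ty, tz, twist
```

Run:
```python
from h import *
go(.497,.291,.2,0.8)
```

```text
shift [ 551.5 -790.2   31.1] twist -1.347 psi -76.4 tcp [ 0.1472 -0.6069  0.23  ] F [-0.1  0.2  0. ] w 0.0881 t 0.1
```

>>> move_arm([
  {"tx":390,"ty":-324,"tz":-10,"twist":-0.4},
  {"tx":390,"ty":-324,"tz":-10,"twist":-0.4},
  {"tx":390,"ty":-324,"tz":-10,"twist":-0.4},
  {"tx":390,"ty":-324,"tz":-10,"twist":-0.4},
  {"tx":390,"ty":-324,"tz":-10,"twist":-0.4},
  {"tx":390,"ty":-324,"tz":-10,"twist":-0.4},
  {"tx":390,"ty":-324,"tz":-10,"twist":-0.4},
  {"tx":390,"ty":-324,"tz":-10,"twist":-0.4},
  {"tx":390,"ty":-324,"tz":-10,"twist":-0.4},
  {"tx":390,"ty":-324,"tz":-10,"twist":-0.4},
], jaw=0, squeeze=25)

```text
time: 0.93
tcp_pos: [0.3966, -0.2713, 0.2389]
orientation: [-2.983, -0.985, 0.0]
ft_force: [0.9, -0.6, -0.4]
gripper_width: 0.0874
grip_force: 0.0
```

Run:
```python
from h import *
go(.497,.291,.2,0.8)
```

```text
shift [ 415.4 -392.1   38.9] twist -0.947 psi -53.5 tcp [ 0.3966 -0.2713  0.2389] F [ 0.9 -0.6 -0.4] w 0.0874 t 0.9333
```

>>> move_arm([
  {"tx":415,"ty":-392,"tz":38,"twist":-0.947},
  {"tx":415,"ty":-392,"tz":38,"twist":-0.947},
  {"tx":415,"ty":-392,"tz":38,"twist":-0.947},
  {"tx":415,"ty":-392,"tz":38,"twist":-0.947},
  {"tx":415,"ty":-392,"tz":38,"twist":-0.947},
  {"tx":415,"ty":-392,"tz":38,"twist":-0.947},
  {"tx":415,"ty":-392,"tz":38,"twist":-0.947},
  {"tx":415,"ty":-392,"tz":38,"twist":-0.947},
  {"tx":415,"ty":-392,"tz":38,"twist":-0.947},
  {"tx":415,"ty":-392,"tz":38,"twist":-0.947},
])

```text
time: 1.77
tcp_pos: [0.4685, 0.1383, 0.211]
orientation: [-2.205, -2.238, 0.0]
ft_force: [2.0, -0.2, 0.1]
gripper_width: 0.0879
grip_force: 0.0
```

Run:
```python
from h import *
go(.497,.291,.2,0.8)
```

```text
shift [152.3  30.8  11. ] twist 0.001 psi 0.8 tcp [0.4685 0.1383 0.211 ] F [ 2.  -0.2  0.1] w 0.0879 t 1.7667
```

>>> move_arm([
  {"tx":40,"ty":8,"tz":3,"twist":0},
  {"tx":78,"ty":16,"tz":6,"twist":0},
  {"tx":112,"ty":23,"tz":8,"twist":0},
  {"tx":135,"ty":27,"tz":11,"twist":0},
  {"tx":148,"ty":30,"tz":11,"twist":0},
  {"tx":148,"ty":30,"tz":11,"twist":0},
  {"tx":148,"ty":30,"tz":11,"twist":0},
])

```text
time: 2.35
tcp_pos: [0.4963, 0.284, 0.1998]
orientation: [-2.205, -2.238, 0.002]
ft_force: [-0.6, -1.0, -0.1]
gripper_width: 0.0875
grip_force: 0.0
```

Run:
```python
from h import *
go(.497,.291,.094,0.8)
c=capture("top"); cv2.imwrite("pics/a.png",cv2.resize(cv2.cvtColor(c["img"][165:245,105:215],cv2.COLOR_RGB2BGR),None,fx=6,fy=6))
```

```text
shift [  7.    0.9 105.8] twist 0.001 psi 0.9 tcp [0.4963 0.284  0.1998] F [-0.6 -1.  -0.1] w 0.0875 t 2.35
```

View pics/a.png

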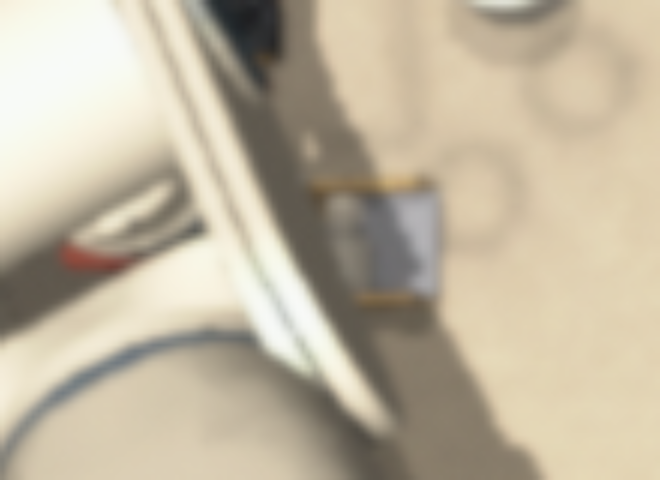

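The arm hides the caddy in the top view; only the bottle bay shows, at (380,250). Both earlier views agree on the handle to 2 mm, so I go down and grip.

>>> move_arm([
  {"tx":7,"ty":1,"tz":25,"twist":0},
  {"tx":7,"ty":1,"tz":50,"twist":0},
  {"tx":7,"ty":1,"tz":70,"twist":0},
  {"tx":7,"ty":1,"tz":85,"twist":0},
  {"tx":7,"ty":1,"tz":95,"twist":0},
  {"tx":7,"ty":1,"tz":102,"twist":0},
  {"tx":7,"ty":1,"tz":106,"twist":0},
  {"tx":7,"ty":1,"tz":106,"twist":0},
  {"tx":7,"ty":1,"tz":106,"twist":0},
])

```text
time: 3.15
tcp_pos: [0.4981, 0.2914, 0.0949]
orientation: [2.206, 2.236, 0.001]
ft_force: [-0.0, 1.0, -0.3]
gripper_width: 0.0884
grip_force: 0.0
```

>>> move_arm([
  {"tx":0,"ty":0,"tz":0,"twist":0},
  {"tx":0,"ty":0,"tz":0,"twist":0},
  {"tx":0,"ty":0,"tz":0,"twist":0},
  {"tx":0,"ty":0,"tz":0,"twist":0},
  {"tx":0,"ty":0,"tz":0,"twist":0},
  {"tx":0,"ty":0,"tz":0,"twist":0},
  {"tx":0,"ty":0,"tz":0,"twist":0},
  {"tx":0,"ty":0,"tz":0,"twist":0},
], jaw=255, squeeze=30)

```text
time: 3.82
tcp_pos: [0.4975, 0.2916, 0.0944]
orientation: [-2.206, -2.237, 0.0]
ft_force: [-2.2, 0.3, 3.7]
gripper_width: 0.058
grip_force: 29.8
```

Run:
```python
from h import *
go(.497,.291,.094,0.8)
```

```text
shift [-0.6 -0.5  0.4] twist 0.0 psi 0.8 tcp [0.4975 0.2916 0.0944] F [-2.2  0.3  3.7] w 0.058 t 3.8167
```

>>> move_arm([
  {"tx":0,"ty":0,"tz":-3,"twist":0},
  {"tx":0,"ty":0,"tz":-10,"twist":0},
  {"tx":0,"ty":0,"tz":-20,"twist":0},
  {"tx":0,"ty":0,"tz":-32,"twist":0},
  {"tx":0,"ty":0,"tz":-45,"twist":0},
  {"tx":0,"ty":0,"tz":-58,"twist":0},
  {"tx":0,"ty":0,"tz":-70,"twist":0},
  {"tx":0,"ty":0,"tz":-80,"twist":0},
  {"tx":0,"ty":0,"tz":-87,"twist":0},
  {"tx":0,"ty":0,"tz":-90,"twist":0},
])

```text
time: 4.65
tcp_pos: [0.4981, 0.2918, 0.1858]
orientation: [2.205, 2.237, 0.003]
ft_force: [-0.4, 0.7, -5.0]
gripper_width: 0.0581
grip_force: 29.8
```

>>> move_arm([
  {"tx":-4,"ty":0,"tz":0,"twist":0.02},
  {"tx":-12,"ty":0,"tz":0,"twist":0.06},
  {"tx":-24,"ty":0,"tz":0,"twist":0.12},
  {"tx":-40,"ty":0,"tz":0,"twist":0.18},
  {"tx":-60,"ty":1,"tz":0,"twist":0.25},
  {"tx":-80,"ty":2,"tz":0,"twist":0.32},
  {"tx":-100,"ty":3,"tz":0,"twist":0.4},
  {"tx":-120,"ty":4,"tz":0,"twist":0.48},
  {"tx":-140,"ty":5,"tz":0,"twist":0.55},
  {"tx":-158,"ty":6,"tz":0,"twist":0.62},
])

```text
time: 5.48
tcp_pos: [0.5051, 0.1321, 0.1834]
orientation: [-2.786, -1.451, 0.003]
ft_force: [0.1, -0.5, -3.2]
gripper_width: 0.0581
grip_force: 29.8
```

Run:
```python
from h import *
go(.5162,-.0347,.1844,-67.4)
```

```text
shift [-130.3  104.7   -0.9] twist 0.566 psi -35.0 tcp [0.5051 0.1321 0.1834] F [ 0.1 -0.5 -3.2] w 0.0581 t 5.4833
```

>>> move_arm([
  {"tx":-14,"ty":11,"tz":-1,"twist":0.07},
  {"tx":-30,"ty":24,"tz":-1,"twist":0.14},
  {"tx":-46,"ty":37,"tz":-1,"twist":0.21},
  {"tx":-62,"ty":50,"tz":-1,"twist":0.28},
  {"tx":-78,"ty":63,"tz":-1,"twist":0.35},
  {"tx":-92,"ty":74,"tz":-1,"twist":0.41},
  {"tx":-105,"ty":84,"tz":-1,"twist":0.47},
  {"tx":-116,"ty":93,"tz":-1,"twist":0.52},
  {"tx":-124,"ty":100,"tz":-1,"twist":0.55},
  {"tx":-130,"ty":104,"tz":-1,"twist":0.566},
])

```text
time: 6.32
tcp_pos: [0.517, -0.0336, 0.1847]
orientation: [-3.08, -0.618, 0.001]
ft_force: [0.9, -0.3, -3.4]
gripper_width: 0.0581
grip_force: 29.8
```

>>> move_arm([
  {"tx":0,"ty":0,"tz":0,"twist":0},
  {"tx":0,"ty":0,"tz":0,"twist":0},
])

```text
time: 6.48
tcp_pos: [0.517, -0.0324, 0.1849]
orientation: [-3.079, -0.622, 0.001]
ft_force: [-0.4, -0.2, -3.1]
gripper_width: 0.0579
grip_force: 29.8
```

Run:
```python
from h import *
go(.5162,-.0347,.1494,-67.4)
c=capture("scene"); S=cloud(c); a=c["img"][130:230,165:290]
cv2.imwrite("pics/b.png",cv2.resize(cv2.cvtColor(a,cv2.COLOR_RGB2BGR),None,fx=5,fy=5))
```

```text
shift [-1.6  1.8 35.5] twist 0.004 psi -67.2 tcp [ 0.517  -0.0324  0.1849] F [-0.4 -0.2 -3.1] w 0.0579 t 6.4833
```

View pics/b.png

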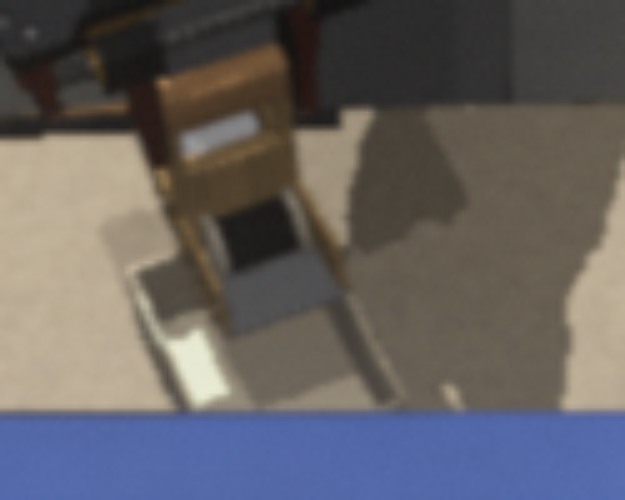

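The scene crop shows the caddy over the tray with the spool (dark, at (255,235)) on the +x side and its bay end over the tray opening. It is aligned with the tray's long axis. Next I lower the foot onto the near wall.

>>> move_arm([
  {"tx":-1.6,"ty":1.8,"tz":8,"twist":0.004},
  {"tx":-1.6,"ty":1.8,"tz":18,"twist":0.004},
  {"tx":-1.6,"ty":1.8,"tz":26,"twist":0.004},
  {"tx":-1.6,"ty":1.8,"tz":31,"twist":0.004},
  {"tx":-1.6,"ty":1.8,"tz":34,"twist":0.004},
  {"tx":-1.6,"ty":1.8,"tz":35,"twist":0.004},
  {"tx":-1.6,"ty":1.8,"tz":36,"twist":0.004},
  {"tx":-1.6,"ty":1.8,"tz":36,"twist":0.004},
])

```text
time: 7.2
tcp_pos: [0.5165, -0.0346, 0.1493]
orientation: [-3.08, -0.616, 0.0]
ft_force: [-0.4, -0.3, -2.8]
gripper_width: 0.0579
grip_force: 29.8
```

Run:
```python
from h import *
go(.5162,-.0347,.1494,-67.4)
```

```text
shift [-0.3 -0.  -0.1] twist 0.0 psi -67.4 tcp [ 0.5165 -0.0346  0.1493] F [-0.4 -0.3 -2.8] w 0.0579 t 7.2
```

>>> move_arm([
  {"tx":0,"ty":0,"tz":1,"twist":0},
  {"tx":4,"ty":0,"tz":2,"twist":0},
  {"tx":8,"ty":0,"tz":3,"twist":0},
  {"tx":12,"ty":0,"tz":4.5,"twist":0},
  {"tx":16,"ty":0,"tz":6,"twist":0},
  {"tx":19,"ty":0,"tz":7,"twist":0},
  {"tx":21,"ty":0,"tz":8,"twist":0},
  {"tx":21,"ty":0,"tz":8,"twist":0},
])

```text
time: 7.87
tcp_pos: [0.5365, -0.0262, 0.1412]
orientation: [-3.08, -0.616, -0.001]
ft_force: [-1.8, 4.6, 4.9]
gripper_width: 0.0578
grip_force: 30.0
```

Run:
```python
from h import *
go(.5162,-.0347,.1494,-67.4)
c=capture("scene"); S=cloud(c); a=c["img"][130:230,165:290]
cv2.imwrite("pics/c.png",cv2.resize(cv2.cvtColor(a,cv2.COLOR_RGB2BGR),None,fx=5,fy=5))
# bay floor tilt: fit plane in grey floor; tray centre from rim
u0=np.array([.923,.384]); ctr=np.array([.5457,-.0224])
d=S[...,:2]-ctr; a=d@u0; b=d@np.array([-.384,.923])
m=(np.abs(b)<.018)&(a>-.02)&(a<.06)&(S[...,2]>.03)&(S[...,2]<.16)
i=np.argsort(a[m]); print(np.c_[a[m][i],S[...,2][m][i]][::6].round(3).tolist())
m=(S[...,2]>.048)&(S[...,2]<.06)&(np.abs(b)>.035)&(np.abs(b)<.06)&(np.abs(a)<.075)
print("rim pts",m.sum(),cv2.minAreaRect(S[m][:,:2].astype(np.float32)*1000))
```

```text
shift [-22.   -0.   -8.2] twist 0.0 psi -67.4 tcp [ 0.5365 -0.0262  0.1412] F [-1.8  4.6  4.9] w 0.0578 t 7.8667
[[-0.02, 0.088], [-0.02, 0.114], [-0.019, 0.099], [-0.019, 0.098], [-0.019, 0.111], [-0.018, 0.103], [-0.018, 0.1], [-0.018, 0.104], [-0.018, 0.08], [-0.018, 0.105], [-0.017, 0.099], [-0.017, 0.101], [-0.017, 0.113], [-0.017, 0.105], [-0.016, 0.114], [-0.016, 0.112], [-0.015, 0.112], [-0.015, 0.103], [-0.015, 0.084], [-0.013, 0.084], [-0.012, 0.082], [-0.011, 0.069], [-0.01, 0.084], [-0.01, 0.087], [-0.009, 0.142], [-0.008, 0.144], [-0.007, 0.086], [-0.007, 0.148], [-0.006, 0.147], [-0.006, 0.085], [-0.006, 0.081], [-0.006, 0.152], [-0.005, 0.154], [-0.005, 0.152], [-0.005, 0.155], [-0.005, 0.088], [-0.004, 0.154], [-0.004, 0.16], [-0.003, 0.087], [-0.003, 0.058], [-0.003, 0.157], [-0.002, 0.085], [-0.001, 0.059], [-0.001, 0.082], [-0.001, 0.083], [-0.0, 0.082], [0.0, 0.06], [0.0, 0.077], [0.0, 0.087], [0.001, 0.056], [0.001, 0.056], [0.001, 0.081], [0.002, 0.059], [0.002, 0.058], [0.002, 0.073], [0.002, 0.058], [0.003, 0.078], [0.003, 0.077], [0.003, 0.071], [0.004, 0.07], [0.004, 0.074], [0.005, 0.076], [0.005, 0.058], [0.006, 0.06], [0.008, 0.061], [0.008, 0.06], [0.009, 0.06], [0.01, 0.058], [0.011, 0.059], [0.012, 0.062], [0.013, 0.057], [0.014, 0.06], [0.015, 0.062], [0.017, 0.06], [0.017, 0.06], [0.018, 0.064], [0.02, 0.062], [0.021, 0.061], [0.023, 0.063], [0.023, 0.059], [0.024, 0.06], [0.025, 0.065], [0.026, 0.062], [0.027, 0.062], [0.028, 0.06], [0.029, 0.063], [0.03, 0.059], [0.031, 0.06], [0.031, 0.06], [0.033, 0.061]]
rim pts 136 ((546.2131958007812, -22.737266540527344), (119.45458984375, 88.55108642578125), 22.893571853637695)
```

View pics/c.png

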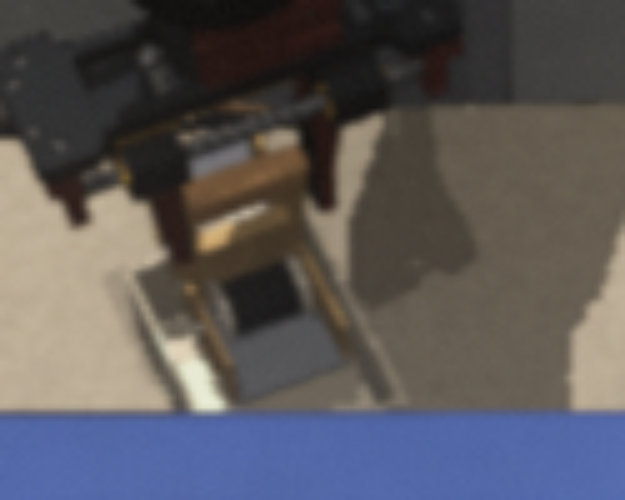

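The view shows the caddy tipped about 13°, with the spool at (262,298) still against the divider. The tray's rim fit puts it where it was. Now I tip further and draw back slightly, so the spool drops mid-tray.

>>> move_arm([
  {"tx":6,"ty":0,"tz":3.5,"twist":0},
  {"tx":12,"ty":0,"tz":7,"twist":0},
  {"tx":18,"ty":0,"tz":10.5,"twist":0},
  {"tx":23,"ty":0,"tz":14,"twist":0},
  {"tx":23,"ty":0,"tz":14,"twist":0},
  {"tx":13,"ty":0,"tz":4,"twist":0},
  {"tx":3,"ty":0,"tz":-3,"twist":0},
  {"tx":3,"ty":0,"tz":-3,"twist":0},
  {"tx":3,"ty":0,"tz":-3,"twist":0},
  {"tx":3,"ty":0,"tz":-3,"twist":0},
])

```text
time: 8.75
tcp_pos: [0.5388, -0.0258, 0.1441]
orientation: [3.08, 0.616, 0.001]
ft_force: [0.6, -0.0, -3.0]
gripper_width: 0.0577
grip_force: 30.0
```

Run:
```python
from h import *
go(.5162,-.0347,.1494,-67.4)
c=capture("scene"); a=c["img"][130:230,165:290]
cv2.imwrite("pics/d.png",cv2.resize(cv2.cvtColor(a,cv2.COLOR_RGB2BGR),None,fx=5,fy=5))
```

```text
shift [-24.2  -0.4  -5.3] twist 0.0 psi -67.4 tcp [ 0.5388 -0.0258  0.1441] F [ 0.6 -0.  -3. ] w 0.0577 t 8.75
```

View pics/d.png

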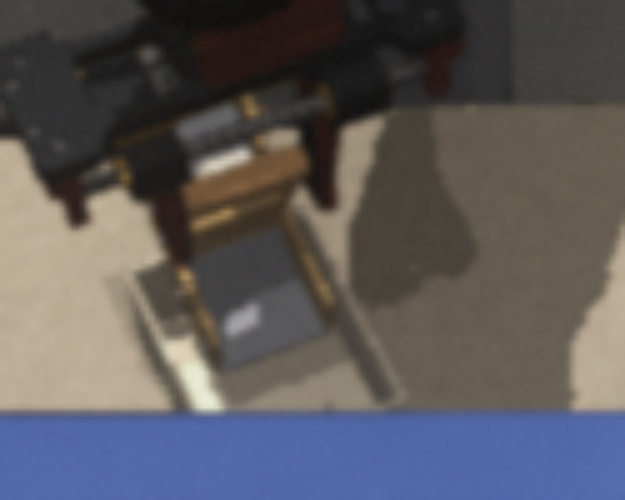

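The bay is empty, so the spool is out, and the bottle still shows white at (225,155). I lift and carry the caddy clear.

>>> move_arm([
  {"tx":0,"ty":0,"tz":-5,"twist":0},
  {"tx":0,"ty":0,"tz":-14,"twist":0},
  {"tx":0,"ty":0,"tz":-25,"twist":0},
  {"tx":0,"ty":0,"tz":-36,"twist":0},
  {"tx":0,"ty":0,"tz":-46,"twist":0},
  {"tx":0,"ty":0,"tz":-54,"twist":0},
  {"tx":0,"ty":0,"tz":-59,"twist":0},
  {"tx":0,"ty":0,"tz":-60,"twist":0},
])

```text
time: 9.47
tcp_pos: [0.5393, -0.0255, 0.2057]
orientation: [3.08, 0.616, 0.004]
ft_force: [-0.4, -0.9, -2.6]
gripper_width: 0.0573
grip_force: 30.0
```

Run:
```python
from h import *
go(.48,.19,.204,-67.4)
```

```text
shift [  28.1 -221.8    1.5] twist 0.0 psi -67.4 tcp [ 0.5393 -0.0255  0.2057] F [-0.4 -0.9 -2.6] w 0.0573 t 9.4667
```

>>> move_arm([
  {"tx":1,"ty":-8,"tz":0,"twist":0},
  {"tx":3,"ty":-24,"tz":0,"twist":0},
  {"tx":6,"ty":-48,"tz":0,"twist":0},
  {"tx":10,"ty":-76,"tz":0,"twist":0},
  {"tx":13,"ty":-106,"tz":0,"twist":0},
  {"tx":17,"ty":-136,"tz":0,"twist":0},
  {"tx":21,"ty":-164,"tz":0,"twist":0},
  {"tx":24,"ty":-190,"tz":0,"twist":0},
  {"tx":27,"ty":-210,"tz":0,"twist":0},
  {"tx":28,"ty":-222,"tz":0,"twist":0},
])

```text
time: 10.3
tcp_pos: [0.4778, 0.1923, 0.2036]
orientation: [-3.08, -0.619, 0.002]
ft_force: [0.3, -0.4, -4.0]
gripper_width: 0.0575
grip_force: 30.0
```

Run:
```python
from h import *
go(.48,.19,.1,-67.4)
c=capture("scene"); d=capture("top")
np.save("s5.npy",cloud(c)); np.save("t5.npy",cloud(d))
a=c["img"][120:220,180:340]; b=d["img"][130:230,190:320]
f=lambda i:cv2.resize(cv2.cvtColor(i,cv2.COLOR_RGB2BGR),(390,300))
cv2.imwrite("pics/e.png",np.hstack([f(a),f(b)]))
```

```text
shift [  1.2   3.  103.6] twist 0.002 psi -67.3 tcp [0.4778 0.1923 0.2036] F [ 0.3 -0.4 -4. ] w 0.0575 t 10.3
```

View pics/e.png

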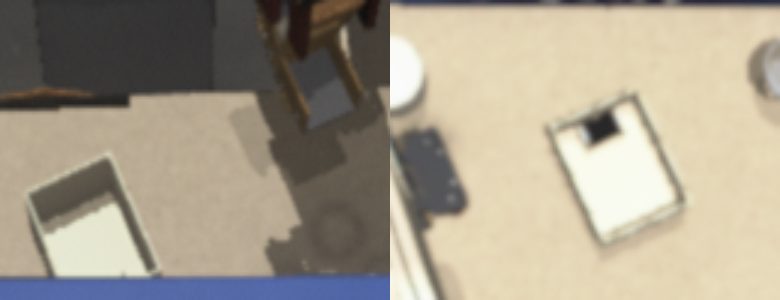

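The spool lies in the tray (dark, at (600,125) in the right half) and the tray has not moved. I lower the caddy to just above the bench, then loosen the grip so it swings upright.

>>> move_arm([
  {"tx":0,"ty":0,"tz":6,"twist":0},
  {"tx":0,"ty":0,"tz":18,"twist":0},
  {"tx":0,"ty":0,"tz":34,"twist":0},
  {"tx":0,"ty":0,"tz":50,"twist":0},
  {"tx":0,"ty":0,"tz":65,"twist":0},
  {"tx":0,"ty":0,"tz":77,"twist":0},
  {"tx":0,"ty":0,"tz":86,"twist":0},
  {"tx":0,"ty":0,"tz":91,"twist":0},
  {"tx":0,"ty":0,"tz":91,"twist":0},
])

```text
time: 11.15
tcp_pos: [0.4786, 0.1893, 0.1121]
orientation: [3.08, 0.615, -0.003]
ft_force: [-0.7, 0.4, -4.2]
gripper_width: 0.0578
grip_force: 30.0
```

>>> move_arm([
  {"tx":0,"ty":0,"tz":0,"twist":0},
  {"tx":0,"ty":0,"tz":0,"twist":0},
  {"tx":0,"ty":0,"tz":0,"twist":0},
  {"tx":0,"ty":0,"tz":0,"twist":0},
], squeeze=12)

```text
time: 11.48
tcp_pos: [0.4795, 0.1904, 0.1139]
orientation: [-3.08, -0.616, -0.002]
ft_force: [0.1, -0.0, -3.5]
gripper_width: 0.0579
grip_force: 12.0
```

```bash
cat >> h.py <<'E'
def floor_tilt():
    S=cloud(capture("scene")); s=state(); M=R.from_rotvec(s["orientation"]).as_matrix(); g=s["tcp_pos"]
    d=S-g; a=d@M[:,0]; b=d@M[:,1]
    m=(np.abs(b)<.017)&(a>-.03)&(a<.075)&(S[...,2]>.004)&(S[...,2]<.06)
    A,Z=a[m],S[...,2][m]
    print("n",m.sum(),"a",A.min().round(3),A.max().round(3))
    best=None
    rng=np.random.default_rng(0)
    for _ in range(300):
        i,j=rng.choice(len(A),2,False)
        if abs(A[i]-A[j])<.015: continue
        k=(Z[j]-Z[i])/(A[j]-A[i]); ok=np.abs(Z-Z[i]-k*(A-A[i]))<.0025
        if best is None or ok.sum()>best.sum(): best=ok
    k=np.polyfit(A[best],Z[best],1); print("inl",best.sum(),"range",A[best].min(),A[best].max(),"slope deg",np.degrees(np.arctan(k[0])),"tilt",18-np.degrees(np.arctan(k[0])))
E
python3 - <<'E'
from h import *
go(.48,.19,.1); floor_tilt()
E
```

```text
shift [ 0.3  0.5 13.9] twist 0 psi -67.4 tcp [0.4795 0.1904 0.1139] F [ 0.1 -0.  -3.5] w 0.0579 t 11.4833
n 250 a -0.03 0.065
inl 201 range -0.02990097710458604 0.019880791694379805 slope deg -7.634739053157174 tilt 25.634739053157176
```

>>> move_arm([
  {"tx":0,"ty":0,"tz":0,"twist":0},
  {"tx":0,"ty":0,"tz":0,"twist":0},
  {"tx":0,"ty":0,"tz":0,"twist":0},
  {"tx":0,"ty":0,"tz":0,"twist":0},
], squeeze=8)

```text
time: 11.87
tcp_pos: [0.4791, 0.1902, 0.1133]
orientation: [-3.081, -0.616, -0.0]
ft_force: [-0.3, -0.4, -2.5]
gripper_width: 0.0577
grip_force: 8.0
```

Run:
```python
from h import *
go(.48,.19,.1); floor_tilt()
```

```text
shift [ 0.7  0.6 13.3] twist 0 psi -67.4 tcp [0.4791 0.1902 0.1133] F [-0.3 -0.4 -2.5] w 0.0577 t 11.8667
n 276 a -0.03 0.072
inl 219 range -0.029990634164235648 0.026683112582406694 slope deg -3.5809572592629637 tilt 21.580957259262963
```

>>> move_arm([
  {"tx":0,"ty":0,"tz":0,"twist":0},
  {"tx":0,"ty":0,"tz":0,"twist":0},
  {"tx":0,"ty":0,"tz":0,"twist":0},
  {"tx":0,"ty":0,"tz":0,"twist":0},
], squeeze=6)

```text
time: 12.25
tcp_pos: [0.4791, 0.1902, 0.1132]
orientation: [3.081, 0.616, 0.0]
ft_force: [0.0, -0.5, -3.0]
gripper_width: 0.0579
grip_force: 6.0
```

Run:
```python
from h import *
go(.48,.19,.1); floor_tilt()
```

```text
shift [ 0.7  0.5 13.2] twist 0 psi -67.4 tcp [0.4791 0.1902 0.1132] F [ 0.  -0.5 -3. ] w 0.0579 t 12.25
n 333 a -0.026 0.072
inl 242 range -0.025955931999994294 0.03758929760090728 slope deg 3.9048676764627523 tilt 14.095132323537248
```

>>> move_arm([
  {"tx":0,"ty":0,"tz":0,"twist":0},
  {"tx":0,"ty":0,"tz":0,"twist":0},
  {"tx":0,"ty":0,"tz":0,"twist":0},
  {"tx":0,"ty":0,"tz":0,"twist":0},
], squeeze=4.8)

```text
time: 12.63
tcp_pos: [0.4791, 0.1902, 0.1132]
orientation: [-3.081, -0.616, -0.0]
ft_force: [-0.6, 0.3, -2.7]
gripper_width: 0.058
grip_force: 4.8
```

Run:
```python
from h import *
go(.48,.19,.1); floor_tilt()
```

```text
shift [ 0.8  0.5 13.2] twist 0 psi -67.4 tcp [0.4791 0.1902 0.1132] F [-0.6  0.3 -2.7] w 0.058 t 12.6333
n 326 a -0.022 0.059
inl 235 range -0.021826233643088677 0.03990571289348385 slope deg 4.8367768918673155 tilt 13.163223108132684
```

>>> move_arm([
  {"tx":0,"ty":0,"tz":4,"twist":0},
  {"tx":0,"ty":0,"tz":8,"twist":0},
  {"tx":0,"ty":0,"tz":12,"twist":0},
  {"tx":-4,"ty":0,"tz":13,"twist":0},
  {"tx":-8,"ty":0,"tz":14,"twist":0},
  {"tx":-12,"ty":0,"tz":15,"twist":0},
  {"tx":-16,"ty":0,"tz":16,"twist":0},
  {"tx":-20,"ty":0,"tz":17.5,"twist":0},
  {"tx":-23,"ty":0,"tz":18.5,"twist":0},
  {"tx":-23,"ty":0,"tz":18.8,"twist":0},
])

```text
time: 13.52
tcp_pos: [0.4578, 0.1813, 0.0948]
orientation: [-3.08, -0.616, -0.001]
ft_force: [-2.6, -1.6, 7.3]
gripper_width: 0.0584
grip_force: 4.8
```

Run:
```python
from h import *
go(.48,.19,.1); floor_tilt()
```

```text
shift [23.9  0.5 -5.2] twist 0 psi -67.4 tcp [0.4578 0.1813 0.0948] F [-2.6 -1.6  7.3] w 0.0584 t 13.5167
n 368 a -0.029 0.061
inl 193 range 0.0003756459619618389 0.06119132531029982 slope deg 18.263021613040266 tilt -0.26302161304026583
```

Upright: the bay floor slope is 18.3°, so the tilt is about 0. I open the fingers and rise.

>>> move_arm([
  {"tx":0,"ty":0,"tz":0,"twist":0},
  {"tx":0,"ty":0,"tz":0,"twist":0},
  {"tx":0,"ty":0,"tz":0,"twist":0},
  {"tx":0,"ty":0,"tz":0,"twist":0},
  {"tx":0,"ty":0,"tz":0,"twist":0},
  {"tx":0,"ty":0,"tz":0,"twist":0},
  {"tx":0,"ty":0,"tz":0,"twist":0},
], jaw=0)

```text
time: 14.15
tcp_pos: [0.4579, 0.1814, 0.0944]
orientation: [-3.081, -0.616, 0.0]
ft_force: [0.5, -0.8, -0.0]
gripper_width: 0.0878
grip_force: 0.0
```

>>> move_arm([
  {"tx":0,"ty":0,"tz":-5,"twist":0},
  {"tx":0,"ty":0,"tz":-15,"twist":0},
  {"tx":0,"ty":0,"tz":-30,"twist":0},
  {"tx":0,"ty":0,"tz":-55,"twist":0},
  {"tx":0,"ty":0,"tz":-85,"twist":0},
  {"tx":0,"ty":0,"tz":-110,"twist":0},
  {"tx":-35,"ty":0,"tz":-120,"twist":0},
  {"tx":-70,"ty":0,"tz":-120,"twist":0},
  {"tx":-75,"ty":0,"tz":-120,"twist":0},
  {"tx":-75,"ty":0,"tz":-120,"twist":0},
])

```text
time: 14.98
tcp_pos: [0.387, 0.1519, 0.2153]
orientation: [-3.081, -0.616, -0.001]
ft_force: [0.6, 0.4, -0.7]
gripper_width: 0.0878
grip_force: 0.0
```

Run:
```python
from h import *
go(.48,.19,.1)
c=capture("scene"); d=capture("top"); S=cloud(c); T=cloud(d)
m=(S[...,2]>.108)&(S[...,2]<.13)&(np.hypot(S[...,0]-.457,S[...,1]-.181)<.05); print("bar top",m.sum(),np.median(S[m],0))
a=c["img"][120:220,180:340]; b=d["img"][130:230,160:290]
f=lambda i:cv2.resize(cv2.cvtColor(i,cv2.COLOR_RGB2BGR),(390,300))
cv2.imwrite("pics/f.png",np.hstack([f(a),f(b)]))
u=np.array([.923,.384]); v=np.array([-.384,.923]); q=T[...,:2]-[.5457,-.0224]
m=(d["img"].max(-1)<80)&(np.abs(q@u)<.054)&(np.abs(q@v)<.038); print("spool",m.sum(),np.median((q@u)[m]),np.median((q@v)[m]),np.median(T[...,2][m]))
```

```text
shift [100.4   0.6 115.4] twist 0 psi -67.4 tcp [0.387  0.1519 0.2153] F [ 0.6  0.4 -0.7] w 0.0878 t 14.9833
bar top 170 [0.45780224 0.17909662 0.11708214]
spool 56 0.04192085670803318 0.0005164542642260425 0.02821960093572694
```

View pics/f.png

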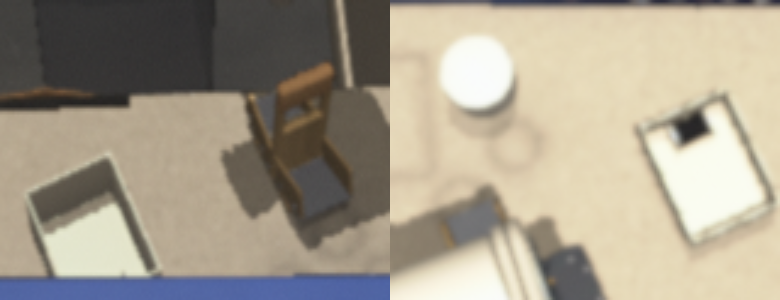

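The caddy stands upright, with the bar at (300,90) in the left half, and the spool lies in the tray at (690,125) in the right half. The bottle is hidden behind the divider, and the caddy was never tipped to its side.

```bash
python3 -c "
from plant import *
print(close_job())"
```

```text
the job is handed in; nothing more can be done
None
```

The job is handed in, but no verdict came back: the last pictures show the spool in the card tray and the caddy upright on the bench, with the arm clear; the divider hid the bottle there, so its being in the bay is inferred from never tipping that way.

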